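# Show the cathode for inspection

### The arm

A 7-joint arm with a two-finger parallel gripper is mounted at the origin on the work surface. World frame = base frame: x ahead of the robot, y to its left, z up, the work surface at z = 0. Lengths are in m, angles in rad, forces in N, time in s.
With the tool pointing down it reaches from about 0.4 to 0.85 m from the base axis. Payload 4.5 kg.
Tool frame: the origin (TCP) lies at the centre of the arm's flange, where the gripper is bolted on; the fingertips stand 166 mm ahead of it and the grasp point (between the pads) lies 147 mm ahead of it; z points along the fingers, x is the direction in which the jaws open and shut, and the axes are right-handed (so a half turn about z gives the same grasp; the last joint's range is limited). The gripper opens to 88 mm and grips with 3 to 60 N. Pads are 18 mm wide; open, the fingers measure 123 mm over their backs; the gripper's body (75 mm by 187 mm) begins 45 mm behind the grasp point.
Start: joints at [1.318, 0.689, -0.195, 1.565, 0.157, 0.902, -0.215], TCP at [0.177, -0.599, 0.405] pointing down, gripper open.
Joint ranges: [-3.01, 3.01], [-0.46, 2.08], [-1.47, 1.51], [0.13, 2.56], [-1, 4.14], [0.04, 2.09], [-2.66, 2.66]. Speed limits (rad/s): [2.57, 2.57, 3.14, 3.14, 3.14, 3.14, 3.14].

### API

Orientations are given as a unit quaternion [x, y, z, w].
In Python, from workcell import get_obs, viewer, workorder gives the robot as it stands. The module is installed in compiled form; this text tells all that it offers.
- The arm moves only by the tool send_rows, never from a script. Its argument "motion" is text: rows parted by semicolons, each of 7 numbers parted by spaces: the shift along the tool's x, y, z in m, then the turn, a rotation vector about the tool's x, y, z in degrees, then the gripper command: -1 is fully open, 1 is shut, values between are in proportion. A call has 1 to 20 rows; each row is the pose to reach, as a shift and turn from the pose commanded when the call began, along the tool's axes at that moment; what a row does not reach only later rows make up. A row lasts 1/10 s, in which the tool goes at most 50 mm and 8.59 degrees, less where a joint would pass 70% of its speed; a pose out of reach is approached as far as the arm can. A call with a gripper value outside its range is refused whole. The fingers move at their own pace and stop on an object; "newtons" is the grip in N (left out, the last holds). Time passes only in rows, so rows that repeat a pose let the fingers close. It gives the time, the measured TCP pose, the force and the opening at its end, in the units of the state.
- get_obs(): the state, without advancing time (a new reading comes with each control period).
- viewer.read_camera(name): name is "scene" or "top" or "wrist"; returns the picture (420x560x3 uint8, blue, green, red); there is no depth.
- viewer.calibration(name): a dict with "fovy" (degrees; the focal length in pixels is half the picture's height over the tangent of half this angle, whatever the lens; pixels are square), "cx", "cy" (the principal point, pixels), "R" (3x3) and "t" (3): a world point X has camera coordinates R X + t. Camera axes: x right, y down, z forward; pixel columns grow to the right and rows downward; lengths in m; the calibration is good to about 2 mm. A picture is of the moment at which its call begins: read the wrist's pose just before it. calibration takes no time and is no camera call; for the wrist camera it gives the pose at the moment of the call.
- workorder.sign_off(): hands the job in, once; it reports no verdict.
The state is a dict: "clock": time; "joints": joint angles; "qvel": joint speeds; "effort": joint torques, N m; "tool_pos": TCP position; "tcp_rot": TCP orientation; "ft_force": force on the tool from outside, world axes, zero at the start; "moment": the same for the moment, N m; "finger_gap": opening from 0.0 (shut) to 1.0 (fully open).
Only numpy, scipy, OpenCV 4.12 (cv2) and the standard library are available. Lean on these libraries where they do the work, as an engineer would, in place of code of your own. Each camera call takes 0.05 s, during which the arm holds its last target. There are 200 camera calls.

### The job

See which plug, blue or yellow, sits in the jack on the black (minus) plate of the terminal box: the electrode with the grip of that colour was the cathode. Draw that electrode out of the wooden rack, tilt it to about 45 degrees with its rod end down, and hold it still in the gripper with the rod's tip about 10 cm above the middle of the white card. Finish while still holding it there; leave the other electrodes in the rack and do not disturb the bottle or the cup.

Things in the scene. Friction and masses are not known exactly. Their poses are not given: they have to be found in the camera images.
- rack: Fixed wooden block 80 x 240 x 70 mm (x, y, z) with three round holes in a row along its y at y = -80, 0, +80 mm, each 13 mm wide, open at the top and 60 mm deep (hole floor 10 mm above the bench). Origin: centre of its underside, on the bench; top at 70 mm.
- electrode_blue: Electrode: round dark rod, 10 mm diameter, 97 mm long, with a square blue grip on top, 24 x 24 mm, spanning z = 95 to 140 mm, and a brass stud (8 mm wide, 12 mm tall) above; about 60 g. Origin: the rod's free tip (lower end); z runs up the rod, x and y square to the grip's faces. Starts upright in any of the rack's holes, tip 10 mm above the bench, 1.5 mm of play.
- electrode_yellow: Electrode: round dark rod, 10 mm diameter, 97 mm long, with a square yellow grip on top, 24 x 24 mm, spanning z = 95 to 140 mm, and a brass stud (8 mm wide, 12 mm tall) above; about 60 g. Origin: the rod's free tip (lower end); z runs up the rod, x and y square to the grip's faces. Starts upright in any of the rack's holes, tip 10 mm above the bench, 1.5 mm of play.
- electrode_white: Electrode: round dark rod, 10 mm diameter, 97 mm long, with a square white grip on top, 24 x 24 mm, spanning z = 95 to 140 mm, and a brass stud (8 mm wide, 12 mm tall) above; about 60 g. Origin: the rod's free tip (lower end); z runs up the rod, x and y square to the grip's faces. Starts upright in any of the rack's holes, tip 10 mm above the bench, 1.5 mm of play. A spare.
- terminal_box: Fixed white box 90 x 140 x 45 mm. Two square-ish plates (60 x 56 mm) cover its top: a black one (minus) at its -y end, a red one (plus) at its +y end. Origin: centre of its underside.
- minus_jack (a point): Centre of the black (minus) plate on the terminal box's top, 45 mm above the bench, where a plug stands.
- plus_jack (a point): Centre of the red (plus) plate on the terminal box's top, 60 mm from the minus jack, where the other plug stands.
- plug_blue: Blue round plug fixed upright on the terminal box in one of the two jacks, 24 mm in diameter, 42 mm tall. Origin: centre of its underside, at its jack's centre. Fixed: not to be moved.
- plug_yellow: Yellow round plug in the other jack, otherwise the same as the blue one.
- card: White card lying fixed on the grey bench, 160 x 200 mm, 2 mm thick. Origin: its middle, on the underside.
- bottle: Bystander: loose clear bottle with a terracotta cap, 72 mm in diameter, 160 mm tall. Origin: centre of its underside.
- cup: Bystander: loose white plastic cup, 72 mm wide at the rim, 90 mm tall. Origin: centre of its underside.
Not all that is in view belongs to the job. There is more than one size of the electrode_yellow; the one meant has the size given above. There is more than one size of the electrode_white; the job needs the smaller.

How it is judged:
On the way:
1. the cathode's tip is drawn up out of the rack, in the gripper (((horizontal distance between plug_blue and minus_jack below 0.02 m and height (world z) of electrode_blue above 0.075 m and contact force between electrode_blue and the fingers above 1 N) or (horizontal distance between plug_yellow and minus_jack below 0.02 m and height (world z) of electrode_yellow above 0.075 m and contact force between electrode_yellow and the fingers above 1 N))), for 0.1 s.
At the end, for the whole second after the job is handed in: Electrode of the minus plug's colour gripped, still (<40 mm/s), tilted 33-57 deg from vertical, rod down, tip 60-150 mm above the bench and within 40 mm (seen from above) of the card's middle, touching nothing else; the other two in the rack, within 25 mm of their start; bottle, cup upright (((horizontal distance between plug_blue and minus_jack below 0.02 m and contact force between electrode_blue and the fingers above 1 N and height (world z) of electrode_blue between 0.06 and 0.15 m and horizontal distance between electrode_blue and card below 0.04 m and angle between electrode_blue's own z axis and vertical between 0.575 and 0.995 rad and linear speed of electrode_blue below 0.04 m/s and contact force between electrode_blue and rack below 0.1 N and contact force between electrode_blue and bottle below 0.1 N and contact force between electrode_blue and cup below 0.1 N and contact force between electrode_blue and terminal_box below 0.1 N and contact force between electrode_blue and electrode_yellow below 0.1 N and contact force between electrode_blue and electrode_white below 0.1 N and z of each of electrode_yellow, electrode_white in the frame of rack below 0.02 m and distance of each of electrode_yellow, electrode_white from where it was at the start of the episode below 0.025 m and angle between each of bottle, cup's own z axis and vertical below 0.2 rad) or (horizontal distance between plug_yellow and minus_jack below 0.02 m and contact force between electrode_yellow and the fingers above 1 N and height (world z) of electrode_yellow between 0.06 and 0.15 m and horizontal distance between electrode_yellow and card below 0.04 m and angle between electrode_yellow's own z axis and vertical between 0.575 and 0.995 rad and linear speed of electrode_yellow below 0.04 m/s and contact force between electrode_yellow and rack below 0.1 N and contact force between electrode_yellow and bottle below 0.1 N and contact force between electrode_yellow and cup below 0.1 N and contact force between electrode_yellow and terminal_box below 0.1 N and contact force between electrode_yellow and electrode_blue below 0.1 N and contact force between electrode_yellow and electrode_white below 0.1 N and z of each of electrode_blue, electrode_white in the frame of rack below 0.02 m and distance of each of electrode_blue, electrode_white from where it was at the start of the episode below 0.025 m and angle between each of bottle, cup's own z axis and vertical below 0.2 rad))); the arm keeps its last pose, push and grip.
It fails at once if the yellow electrode is pulled from its place (over 25 mm) though it was not the cathode (horizontal distance between plug_blue and minus_jack below 0.02 m and distance of electrode_yellow from where it was at the start of the episode above 0.025 m).
It fails at once if the blue electrode is pulled from its place (over 25 mm) though it was not the cathode (horizontal distance between plug_yellow and minus_jack below 0.02 m and distance of electrode_blue from where it was at the start of the episode above 0.025 m).
It fails at once if the spare white electrode is pulled from its place (over 25 mm) (distance of electrode_white from where it was at the start of the episode above 0.025 m).
It fails at once if the bottle is pushed over 30 mm or tipped (distance of bottle from where it was at the start of the episode above 0.03 m or angle between bottle's own z axis and vertical above 0.3 rad).
It fails at once if the cup is pushed over 30 mm or tipped (distance of cup from where it was at the start of the episode above 0.03 m or angle between cup's own z axis and vertical above 0.3 rad).
It also fails if it takes over 42 s, if anything falls off the work surface, if the arm or the gripper's body presses on something with over 40 N, if the wrist force passes 120 N, or if a joint passes its speed limit or range.

## Working session

There is one attempt and no reset: what is moved stays moved. The work goes in short steps, Python scripts to look and compute and a tool call to move; the robot and the scene stay as the last step left them, time stands still between calls to the robot, and variables do not carry over. Pictures are saved under pics/ and viewed, about 8 in all and at most 12, crops included, and the job is handed in when it is done.

Besides the shell and the picture viewer there is one more tool, called after "Call:" as name(argument=value, ...) on one line, values as JSON. send_rows: Moves the arm, as the interface text tells. Its arguments: {"type":"object","properties":{"motion":{"type":"string"},"newtons":{"type":"number"}},"required":["motion"]}

```bash
mkdir -p pics; python3 - <<'E'
from workcell import get_obs, viewer
import cv2
for n in("scene","top"):
    cv2.imwrite(f"pics/{n}1.png",viewer.read_camera(n)); c=viewer.calibration(n); print(n,c)
print(get_obs())
E
```

```text
scene {'fovy': 52.149869880014236, 'cx': 279.798775613539, 'cy': 213.0934510400044, 'R': array([[-0.67393857,  0.73856921,  0.01795336],
       [ 0.56566968,  0.53149549, -0.63050008],
       [-0.47521008, -0.41476266, -0.77598152]]), 't': array([ 0.45126047, -0.28335062,  1.40238225])}
top {'fovy': 47.93366581609191, 'cx': 284.52122778267824, 'cy': 216.211491985556, 'R': array([[-0.02782408, -0.99949775, -0.01516824],
       [-0.99170583,  0.02950561, -0.12509584],
       [ 0.12548056,  0.01156176, -0.99202871]]), 't': array([-0.02179283,  0.61971111,  1.08162836])}
{'clock': 0.1, 'joints': array([ 1.31780578,  0.68989878, -0.19450237,  1.56621348,  0.15731319,
        0.90256054, -0.21507888]), 'qvel': array([-0.00095591, -0.00394434,  0.00029869, -0.00146083, -0.00128972,
        0.00013491,  0.00012886]), 'effort': array([-2.29766934e-03, -5.28508115e+01, -1.27091937e+00, -1.53839260e+01,
       -5.24854765e-02,  1.99062670e-03,  4.42832220e-05]), 'tool_pos': array([ 0.17668009, -0.59920032,  0.40399749]), 'tcp_rot': array([ 8.00924298e-01, -5.98765026e-01, -7.19195711e-04, -4.42592091e-04]), 'ft_force': array([0.56543965, 0.89080852, 0.78062338]), 'moment': array([ 0.00939723,  0.01455868, -0.0574054 ]), 'finger_gap': 0.9995276450532662}
```

View pics/top1.png

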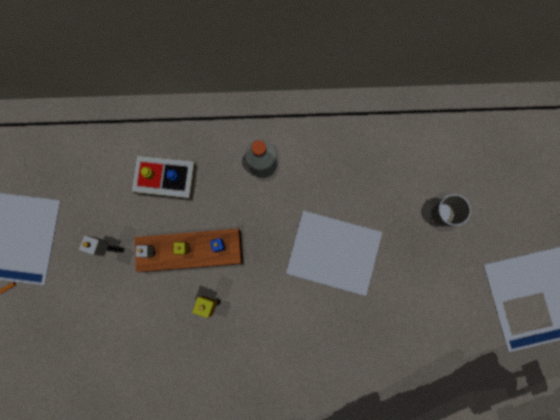

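View pics/scene1.png

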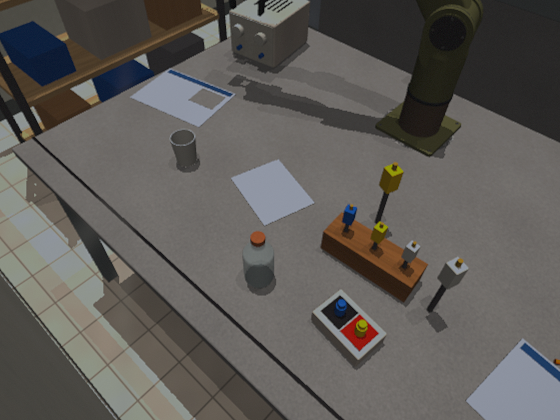

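Both views show the blue plug on the black plate: in the top view it is at (172,176), with yellow on red at (147,172). So the blue electrode at (217,245) is the cathode. It sits in the rack's end hole nearest the card, whose centre is about (335,253). The large yellow electrode at (204,307) and the large white one at (90,245) are decoys.

```bash
cat > h.py <<'E'
import numpy as np,cv2
from workcell import get_obs, viewer
def pix2w(c,u,v,z):
    f=210/np.tan(np.radians(c["fovy"])/2)
    d=c["R"].T@np.array([(u-c["cx"])/f,(v-c["cy"])/f,1]); o=-c["R"].T@c["t"]
    return o+d*(z-o[2])/d[2]
E
python3 - <<'E'
from h import *
c=viewer.calibration("top"); im=cv2.imread("pics/top1.png"); hsv=cv2.cvtColor(im,cv2.COLOR_BGR2HSV)
def blobs(name,lo,hi,z,box,mn=30):
    x0,y0,x1,y1=box; m=np.zeros(im.shape[:2],np.uint8); m[y0:y1,x0:x1]=cv2.inRange(hsv,lo,hi)[y0:y1,x0:x1]
    for k in cv2.findContours(m,0,2)[0]:
        if cv2.contourArea(k)<mn: continue
        (u,v),wh,a=cv2.minAreaRect(k); b=[pix2w(c,*p,z)[:2] for p in cv2.boxPoints(((u,v),wh,a))]
        e1,e2=b[1]-b[0],b[2]-b[1]
        print(name,(int(u),int(v)),pix2w(c,u,v,z).round(3),"sides",np.linalg.norm(e1).round(3),np.linalg.norm(e2).round(3),"yaw",np.degrees(np.arctan2(e1[1],e1[0])).round(1),np.degrees(np.arctan2(e2[1],e2[0])).round(1))
blobs("rack",(3,120,50),(14,255,255),.07,(120,215,260,280),200)
blobs("card",(0,0,100),(180,70,255),.002,(275,200,400,305),1000)
blobs("blue",(105,150,60),(130,255,255),.15,(200,225,240,265))
blobs("plugB",(105,150,60),(130,255,255),.087,(130,150,200,200),15)
blobs("yel",(22,150,60),(35,255,255),.15,(165,225,240,265))
blobs("bigyel",(22,150,60),(35,255,255),.22,(165,280,240,330))
cv2.imwrite("pics/crop1.png",cv2.resize(im[210:330,70:250],None,fx=4.4,fy=4.4,interpolation=2))
E
```

```text
rack (187, 249) [0.544 0.185 0.07 ] sides 0.243 0.081 yaw -86.9 -176.1
card (334, 252) [ 0.532 -0.157  0.002] sides 0.171 0.207 yaw -17.0 -107.1
blue (216, 244) [0.548 0.105 0.15 ] sides 0.023 0.023 yaw -80.3 -169.4
plugB (171, 174) [0.717 0.218 0.087] sides 0.023 0.021 yaw -91.8 -179.9
yel (179, 247) [0.544 0.185 0.15 ] sides 0.026 0.023 yaw -91.7 179.9
bigyel (203, 306) [0.423 0.121 0.22 ] sides 0.034 0.035 yaw -19.1 -109.6
```

View pics/crop1.png

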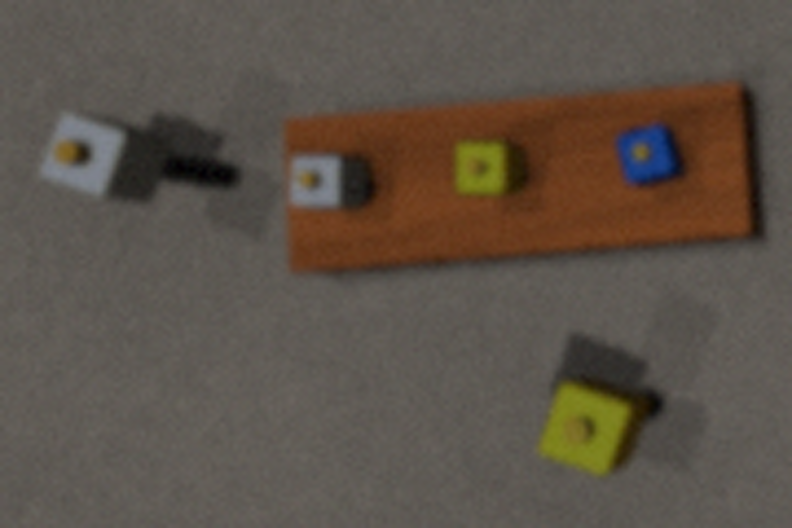

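```bash
cat >> h.py <<'E'
from scipy.spatial.transform import Rotation as Ro
def rel(p,R=None):
    "shift (m) and turn (deg) in tool axes from present pose to world TCP p, orientation R"
    o=get_obs(); R0=Ro.from_quat(o["tcp_rot"]); 
    return R0.inv().apply(np.array(p)-o["tool_pos"]).round(4), (np.degrees((R0.inv()*R).as_rotvec()).round(2) if R else None)
def down(yaw):  # tool down, jaw (x) at yaw deg
    a=np.radians(yaw); x=np.array([np.cos(a),np.sin(a),0]); z=np.array([0,0,-1.])
    return Ro.from_matrix(np.c_[x,np.cross(z,x),z])
E
python3 - <<'E'
from h import *
print(rel([.45,-.3,.45]),rel([.54,.105,.45],down(-77)))
c=viewer.calibration("wrist");o=get_obs();R0=Ro.from_quat(o["tcp_rot"]).as_matrix()
cam=-c["R"].T@c["t"];print("cam in tool",R0.T@(cam-o["tool_pos"]),"axes\n",(R0.T@c["R"].T).round(2),c["fovy"])
t=viewer.calibration("top")
for n,u,v,z in(("bottle",260,158,.1),("cup",455,210,.09)):print(n,pix2w(t,u,v,z))
E
```

```text
(array([-0.2097, -0.3468, -0.0457]), None) (array([-0.5727, -0.5477, -0.0451]), array([0.01, 0.1 , 3.44]))
cam in tool [ 0.00079537 -0.07317035  0.02107903] axes
 [[ 1.    0.    0.  ]
 [-0.    0.96  0.29]
 [-0.   -0.29  0.96]] 65.36458201002125
bottle [0.7463555  0.01179311 0.1       ]
cup [ 0.61502151 -0.42467482  0.09      ]
```

Call:
send_rows(motion="-0.21 -0.347 -0.045 0 0 0 -0.2;-0.21 -0.347 -0.045 0 0 0 -0.2;-0.21 -0.347 -0.045 0 0 0 -0.2;-0.21 -0.347 -0.045 0 0 0 -0.2;-0.21 -0.347 -0.045 0 0 0 -0.2;-0.21 -0.347 -0.045 0 0 0 -0.2;-0.21 -0.347 -0.045 0 0 0 -0.2;-0.21 -0.347 -0.045 0 0 0 -0.2;-0.573 -0.548 -0.045 0 0 3.4 -0.2;-0.573 -0.548 -0.045 0 0 3.4 -0.2;-0.573 -0.548 -0.045 0 0 3.4 -0.2;-0.573 -0.548 -0.045 0 0 3.4 -0.2;-0.573 -0.548 -0.045 0 0 3.4 -0.2;-0.573 -0.548 -0.045 0 0 3.4 -0.2;-0.573 -0.548 -0.045 0 0 3.4 -0.2;-0.573 -0.548 -0.045 0 0 3.4 -0.2;-0.573 -0.548 -0.045 0 0 3.4 -0.2;-0.573 -0.548 -0.045 0 0 3.4 -0.2;-0.573 -0.548 -0.045 0 0 3.4 -0.2;-0.573 -0.548 -0.045 0 0 3.4 -0.2")

```text
clock: 2.1
tool_pos: [0.5402, 0.1031, 0.4494]
tcp_rot: [0.782, -0.623, 0.0, 0.001]
ft_force: [0.3, 0.2, -0.2]
finger_gap: 0.6
```

```bash
python3 - <<'E'
from h import *
c=viewer.calibration("wrist"); im=viewer.read_camera("wrist"); cv2.imwrite("pics/w1.png",im)
o=get_obs(); print(o["tool_pos"],o["joints"],o["finger_gap"])
np.save("cal.npy",np.c_[c["R"],c["t"]])
hsv=cv2.cvtColor(im,cv2.COLOR_BGR2HSV); m=cv2.inRange(hsv,(105,150,40),(130,255,255))
for k in cv2.findContours(m,0,2)[0]:
    if cv2.contourArea(k)<100: continue
    r=cv2.minAreaRect(k); print(r,[pix2w(c,*p,.15).round(4)[:2] for p in cv2.boxPoints(r)],pix2w(c,*r[0],.15))
E
```

```text
[0.54021907 0.10298608 0.44958482] [-0.1753902   0.53335249 -0.1567797   1.73844866  0.10494432  0.87894038
 -1.72448899] 0.5987105890987094
((277.5, 186.5), (25.0, 25.0), 90.0) [array([0.5579, 0.119 ]), array([0.5627, 0.0981]), array([0.541 , 0.0929]), array([0.5361, 0.1144])] [0.54955198 0.1061337  0.15      ]
```

View pics/w1.png

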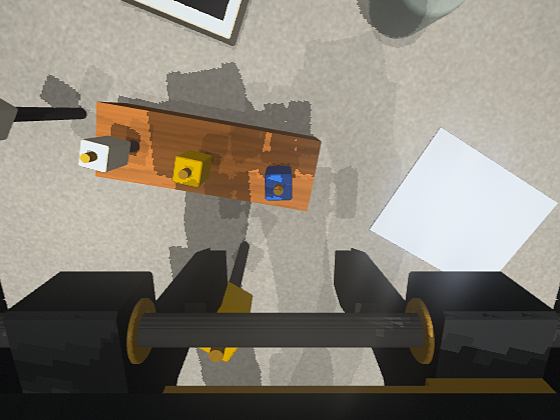

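```bash
python3 - <<'E'
import cv2
im=cv2.imread("pics/w1.png"); cv2.imwrite("pics/w1c.png",cv2.resize(im[150:220,240:340],None,fx=8,fy=8,interpolation=0))
E
```

```text
(no output)
```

View pics/w1c.png

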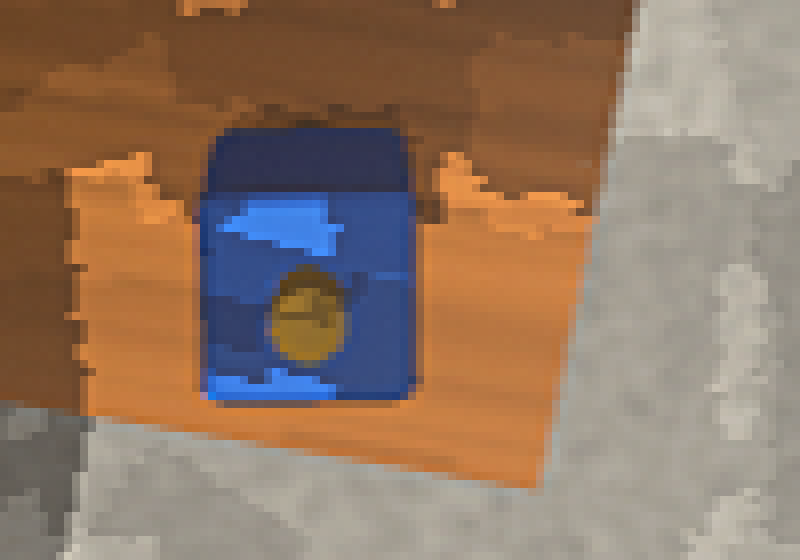

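```bash
python3 - <<'E'
from h import *
c=np.load("cal.npy"); c=dict(viewer.calibration("wrist"),R=c[:,:3],t=c[:,3])
p=pix2w(c,278.1,186.6,.15);print(p)
print(rel([p[0],p[1],.279],down(-77)))
E
```

```text
[0.54958128 0.10560515 0.15      ]
(array([-0.0007, -0.0099,  0.1706]), array([ 0.05, -0.08, -0.16]))
```

Call:
send_rows(motion="-0.001 -0.01 0.03 0 0 0 -0.2;-0.001 -0.01 0.06 0 0 0 -0.2;-0.001 -0.01 0.09 0 0 0 -0.2;-0.001 -0.01 0.12 0 0 0 -0.2;-0.001 -0.01 0.145 0 0 0 -0.2;-0.001 -0.01 0.16 0 0 0 -0.2;-0.001 -0.01 0.17 0 0 0 -0.2;-0.001 -0.01 0.17 0 0 0 -0.2;-0.001 -0.01 0.17 0 0 0 0;-0.001 -0.01 0.17 0 0 0 0.3;-0.001 -0.01 0.17 0 0 0 0.6;-0.001 -0.01 0.17 0 0 0 1;-0.001 -0.01 0.17 0 0 0 1;-0.001 -0.01 0.17 0 0 0 1;-0.001 -0.01 0.17 0 0 0 1;-0.001 -0.01 0.17 0 0 0 1", newtons=30)

```text
clock: 3.75
tool_pos: [0.5502, 0.1084, 0.2803]
tcp_rot: [0.783, -0.622, 0.0, -0.0]
ft_force: [0.0, 0.0, 5.2]
finger_gap: 0.269
```

The gap of 0.269 is 23.7 mm, which matches the 24 mm grip. Next I lift straight up.

Call:
send_rows(motion="0 0 -0.01 0 0 0 1;0 0 -0.03 0 0 0 1;0 0 -0.05 0 0 0 1;0 0 -0.07 0 0 0 1;0 0 -0.1 0 0 0 1;0 0 -0.13 0 0 0 1;0 0 -0.16 0 0 0 1;0 0 -0.18 0 0 0 1;0 0 -0.18 0 0 0 1;0 0 -0.18 0 0 0 1")

```text
clock: 4.75
tool_pos: [0.5494, 0.1083, 0.4595]
tcp_rot: [0.783, -0.622, -0.0, 0.0]
ft_force: [-0.3, -0.0, -2.4]
finger_gap: 0.269
```

```bash
python3 - <<'E'
from h import *
cv2.imwrite("pics/s2.png",viewer.read_camera("scene"))
o=get_obs();print(o["tool_pos"],o["joints"],o["ft_force"],o["finger_gap"])
card=np.array([.532,-.157,0]); L=.147+.122-.001
for name,h in(("inward",card/np.linalg.norm(card)),("outward",-card/np.linalg.norm(card))):
    z=(-h-np.array([0,0,1]))/2**.5          # tool axis, TCP offset along h
    R0=Ro.from_quat(o["tcp_rot"]); z0=R0.as_matrix()[:,2]
    R=Ro.from_rotvec(np.cross(z0,z)/np.linalg.norm(np.cross(z0,z))*np.pi/4)*R0
    p=card+[0,0,.1]-z*L; print(name,p.round(3),rel(p,R),R.as_quat().round(3))
print(rel([.532,-.157,.46]))
E
```

```text
[0.5492736  0.108225   0.45869316] [-0.17803511  0.53737572 -0.16144167  1.69637052  0.10373858  0.91852258
 -1.72349692] [-0.29683262  0.62146477  0.11073345] 0.2682547969444741
inward [ 0.714 -0.211  0.29 ] (array([ 0.3477, -0.0887,  0.1691]), array([-39.14, -22.2 ,  -0.  ])) [ 0.723 -0.575 -0.356  0.144]
outward [ 0.35  -0.103  0.29 ] (array([0.1612, 0.2413, 0.1698]), array([39.2, 22.1,  0. ])) [ 0.724 -0.575  0.354 -0.143]
(array([ 0.2545,  0.0767, -0.0011]), None)
```

View pics/s2.png

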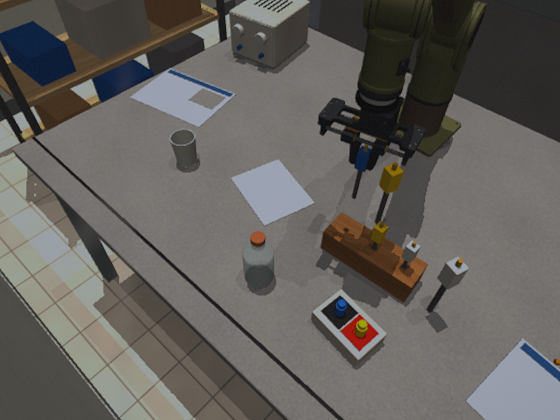

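The electrode is out at about (362,180), hanging straight in the gripper, and the other two are still in the rack. Next I carry it over the card at about (272,190), then tilt it.

Call:
send_rows(motion="0.04 0.012 0 0 0 0 1;0.08 0.024 0 0 0 0 1;0.12 0.036 0 0 0 0 1;0.16 0.048 0 0 0 0 1;0.2 0.06 0 0 0 0 1;0.235 0.07 0 0 0 0 1;0.255 0.077 0 0 0 0 1;0.267 0.05 0.028 -6.5 -3.7 0 1;0.279 0.022 0.056 -13 -7.4 0 1;0.29 -0.005 0.084 -19.6 -11.1 0 1;0.302 -0.032 0.112 -26.1 -14.8 0 1;0.314 -0.06 0.14 -32.6 -18.5 0 1;0.348 -0.089 0.169 -39.1 -22.2 0 1;0.348 -0.089 0.169 -39.1 -22.2 0 1;0.348 -0.089 0.169 -39.1 -22.2 0 1;0.348 -0.089 0.169 -39.1 -22.2 0 1;0.348 -0.089 0.169 -39.1 -22.2 0 1;0.348 -0.089 0.169 -39.1 -22.2 0 1")

```text
clock: 6.6
tool_pos: [0.7149, -0.2102, 0.293]
tcp_rot: [0.724, -0.575, -0.354, 0.142]
ft_force: [0.6, -0.1, -0.8]
finger_gap: 0.266
```

```bash
python3 - <<'E'
from h import *
cv2.imwrite("pics/s3.png",viewer.read_camera("scene"))
o=get_obs();z=Ro.from_quat(o["tcp_rot"]).as_matrix()[:,2]
print(o["tool_pos"],o["joints"],o["qvel"].round(3),o["ft_force"],o["finger_gap"],"tilt",np.degrees(np.arccos(-z[2])))
tip=o["tool_pos"]+z*.268;print("tip pred",tip)
c=viewer.calibration("scene");f=210/np.tan(np.radians(c["fovy"])/2);q=c["R"]@tip+c["t"];print("tip px",q[0]/q[2]*f+c["cx"],q[1]/q[2]*f+c["cy"])
E
```

```text
[ 0.71495449 -0.21029219  0.29289605] [ 0.26346598  1.24499201 -0.12112755  0.67882634  0.03988956  2.00071253
 -1.16381926] [-0.002  0.008  0.002 -0.006  0.     0.003  0.   ] [-0.67608032  0.35949803 -0.90272848] 0.2715060024729679 tilt 44.82812558103416
tip pred [ 0.53384024 -0.15649467  0.10282382]
tip px 271.37691149135475 164.12430846278878
```

View pics/s3.png

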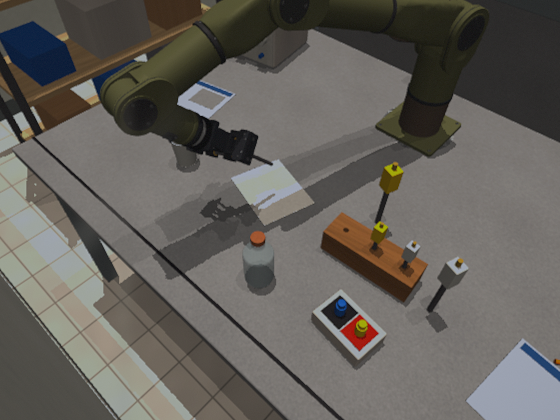

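The rod's tip is at (271,164) in the picture, exactly where I predicted it. The bottle, cup and remaining electrodes haven't moved, so I'm handing the job in.

```bash
python3 - <<'E'
from h import *
from workcell import workorder
print("card from scene",pix2w(viewer.calibration("scene"),272,190.5,.002), get_obs()["finger_gap"])
workorder.sign_off()
E
```

```text
card from scene [ 0.53441036 -0.15317922  0.002     ] 0.2715060024729679
the job is handed in; nothing more can be done
```

The blue plug was in the black (minus) jack, so blue was the cathode. I drew the blue electrode from the rack, tilted it, and handed the job in with it still held over the card.

Last checks:
- **Tilt:** 44.8°, rod end down.
- **Tip:** about 103 mm above the bench. It is within about 4 mm of the card's middle, as measured from both the top and scene cameras. The tip was worked out from the arm's pose, and the scene picture showed it where predicted.
- **Grip:** the gripper opening reads 23.9 mm on the 24 mm grip, commanded at 30 N. The arm was still.
- **Other objects:** in the last picture the yellow and white electrodes were in the rack. The bottle and cup were standing in place, though the arm partly hid the cup.

When the fingers closed, the tool stood about 3 mm off its target sideways. It caused no trouble in the lift. No check failed, and the sign-off gives no verdict.

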